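Fit the printed bush on the gauge arm, unlock it and hold it out at the mark

ROBOT

A 6-joint arm with a two-finger parallel gripper is mounted at the origin on the work surface. World frame = base frame: x ahead of the robot, y to its left, z up, the work surface at z = 0. Lengths are in mm, angles in rad, forces in N, time in s.
With the tool pointing down it reaches from about 350 to 775 mm from the base axis. Payload 7.3 kg.
Tool frame: the origin (TCP) lies on the centre line of the jaws, within the pads' length; the fingertips stand bot.tip_reach ahead of it and the grasp point (between the pads) lies 6 mm ahead of it (bot.tip_reach is the distance from the TCP to the fingertips, in mm); z points along the fingers, y is the direction in which the jaws open and shut (so a half turn about z gives the same grasp; the last joint's range is limited). The gripper opens to 92 mm and grips with 3 to 60 N. Pads are 19 mm wide; open, the fingers measure 130 mm over their backs; the gripper's body (75 mm by 190 mm) begins 47 mm behind the grasp point.
Start: joints at [-1.454, 0.342, 1.524, -0, 1.275, -0.146], TCP at [136.409, -506.986, 251.741] pointing down, gripper open.
Joint ranges: [-2.53, 2.53], [-0.77, 2.02], [0.04, 2.7], [-1, 4.14], [0.28, 2.66], [-3.11, 3.11]. Speed limits (rad/s): [2.57, 2.57, 3.14, 3.14, 3.14, 3.14].

INTERFACE

Orientations are given as [roll, pitch, yaw] about the fixed x, y, z axes, in that order (R = Rz(yaw) Ry(pitch) Rx(roll)).
In Python, from plant import bot gives the robot as it stands.
- The arm moves only by the tool step_arm, never from a script. Its argument "deltas" is a list of rows, each a list of 6 numbers: the shift along the tool's x, y, z in mm, then the turn, a rotation vector about the tool's x, y, z in rad. A call has 1 to 5 rows; each row is the pose to reach, as a shift and turn from the pose commanded when the call began, along the tool's axes at that moment; what a row does not reach only later rows make up. A row lasts 1/12 s, in which the tool goes at most 41.7 mm and 7.16 degrees, less where a joint would pass 70% of its speed; a pose out of reach is approached as far as the arm can. A call with a gripper value outside its range is refused whole. "fingers" is the finger opening in mm, from 0 to 91.8, set as the call begins (left out, the last holds). The fingers move at their own pace and stop on an object; the grip force is fixed at half the most. Time passes only in rows, so rows that repeat a pose let the fingers close. It gives the time, the measured TCP pose, the force and the opening at its end, in the units of the state.
- bot.get_obs(): the state, without advancing time (a new reading comes with each control period).
- bot.capture(name): name is "scene" or "top"; returns a dict with "color" (480x640x3 uint8, red, green, blue), "fx", "fy", "cx", "cy" (pixels), "R" (3x3) and "t" (3): a world point X has camera coordinates R X + t. Camera axes: x right, y down, z forward; pixel columns grow to the right and rows downward; lengths in mm; the calibration is good to about 2 mm. A picture is of the moment at which its call begins. There is no depth.
- bot.close_job(): hands the job in, once; it reports no verdict.
Trained networks look in a picture, given as the dict that the camera call returned (one of the last four; its "shot" number tells which), for a name from the list of things; names that differ only in an ending like _2 or _b are one class to them, and where a whole thing is asked for, a point or a joint stands for the part that bears it (a point fixed in the world has none). Each returns a list of dicts, best first, with "p" (0 to 1); they miss things now and then, are a little off and sometimes report something else, mostly with a low value. They report only what shows in the picture. A call takes as long as a camera call. They do not tell look-alikes from the thing itself.
- bot.boxes_of(query, picture): "rect" ([centre column, centre row, width, height] in pixels, round what is visible of it).
The state is a dict: "time": time; "joint_positions": joint angles; "dq": joint speeds; "tau": joint torques, N m; "tool_pos": TCP position; "tcp_rot": TCP orientation; "contact_force": force on the tool from outside, world axes, zero at the start; "moment": the same for the moment, N m; "grip_width": finger opening in mm.
Only numpy, scipy, OpenCV 4.12 (cv2) and the standard library are available. Lean on these libraries where they do the work, as an engineer would, in place of code of your own. Each camera call takes 0.05 s, during which the arm holds its last target. There are 200 camera calls.

TASK

Three freshly printed bushes stand on the build plate: find the one whose bore slides over the post of the telescoping gauge arm and push it fully home on the post; the other two stay down on the plate or worktop. Then press the lock button on the gauge's housing right down, take hold of the fitted bush and draw the spring-loaded arm out until its pointer is level with the marker clipped to the scale. Finish while holding it there by the bush (the spring pulls the arm back if you let go); do not shift the marker or disturb the bottle, bracket, jar and scraper.

Things in the scene. Friction and masses are not known exactly. Their poses are not given: they have to be found in the camera images.
- gauge: the telescoping gauge, fixed to the worktop (place and yaw vary): dark steel base plate 380 x 131 x 12 mm, on it an aluminium square-tube housing (x -180 to 0, y -26 to 26, top 70 mm above the worktop) out of which the arm slides along +x. Beside the arm at y -50 to -80 runs a white scale rail with black tick lines 10 mm apart (x 10 to 190, top 38 mm up). Origin: on the worktop under the arm's axis, at the mouth of the housing; +x is the pulling-out direction, z up
- boom (a joint): how far the arm is drawn out, m: 0 retracted (start), at most 0.15. Locked by the latch (only about 1.5 mm play) until the lock button is down. A spring always pulls it back: about 4.5 N at 0, 6.5 N at 0.13
- seat (a point): on the arm: foot of the steel post, in the middle of the top of the arm's black end block (44 x 44 mm, its top 62 mm above the worktop). The post is round, 16 mm in diameter, 40 mm high, its last 6 mm tapering to 9 mm. At arm value 0 this point is 37 mm in front of the housing's mouth. Axes as the gauge's
- pointer (a point): on the arm: tip of the thin steel pointer (5 mm wide, top 46 mm above the worktop) that sticks out sideways (-y of the gauge) from the end block to the edge of the scale; same gauge x as the post's axis. Axes as the gauge's
- mark (a point): the steel line on the black marker (10 mm wide, 36 mm long across the scale, top 43.5 mm above the worktop) clipped to the scale rail; the point is the end of the line nearest the pointer, on its top. The arm is at the mark when pointer and mark have the same gauge x. Axes as the gauge's
- marker (a joint): where the marker is clipped, m along the scale: equals the arm value at which pointer and marker are level; it varies from start to start; stiff (about 25 N), not to be moved
- button (a point): centre of the top of the black round lock button (22 mm in diameter), on top of the housing 60 mm behind its mouth; 87 mm above the worktop when up. Axes as the gauge's
- lock (a joint): how far the button is pressed, m: 0 up (locked), 0.008 fully down; it takes about 4 N, stays down once pressed, and frees the arm from about 0.006
- plate: dark steel build plate, fixed flat on the worktop, 90 (x) x 250 (y) x 4 mm; origin at the centre of its underside. The three bushes stand on it in a row along its y axis, 80 mm apart, in any order
- bush_a: the bush that fits: white printed plastic tube, outside diameter 36 mm, height 34 mm, bore 19 mm, 20 to 45 g, standing upright; origin at the centre of its underside
- bush_b: bush of the same outside, bore 13 mm: does not go on the post; origin at the centre of its underside
- bush_c: bush of the same outside, bore 9 mm: does not go on the post; origin at the centre of its underside
- bottle: bystander: white bottle, 44 mm in diameter, 120 mm tall, upright; origin at the centre of its underside
- bracket: bystander: small grey printed bracket, 50 x 50 mm, 36 mm tall; origin at the centre of its underside
- tin: bystander: low clear jar with metal cap, 60 mm in diameter, 50 mm tall; origin at the centre of its underside
- scraper: bystander: scraper lying flat on the worktop
Mind the look-alikes: they are no part of the job. Leave any pink or yellow look-alike of the bush_a alone.

How it is judged:
By the outcome, as a careful person would: the job done as asked, in the order asked, and still so for the second after the job is handed in, while the arm keeps its last pose, push and grip.
It also fails if it takes over 54 s, if anything falls off the work surface, if the arm or the gripper's body presses on something with over 40 N, if the wrist force passes 120 N, or if a joint passes its speed limit or range.

## Working session

There is one attempt and no reset: what is moved stays moved. The work goes in short steps, Python scripts to look and compute and a tool call to move; the robot and the scene stay as the last step left them, time stands still between calls to the robot, and variables do not carry over. Pictures are saved under pics/ and viewed, about 8 in all and at most 12, crops included, and the job is handed in when it is done.

Besides the shell and the picture viewer there is one more tool, called after ">>>" by a JSON object that holds its "fn" and its "kwargs", one argument or row to a line. step_arm: Moves the arm, as the interface text tells. Its arguments: {"type":"object","properties":{"deltas":{"type":"array"},"fingers":{"type":"number"}},"required":["deltas"]}

```bash
mkdir -p pics; ls
python3 - <<'E'
from plant import bot
import cv2,json
o=bot.get_obs(); print({k:o[k] for k in('time','tool_pos','tcp_rot','grip_width')},bot.tip_reach)
for n in('scene','top'):
    p=bot.capture(n); cv2.imwrite(f'pics/{n}1.png',p['color'][:,:,::-1])
    print(n,p['fx'],p['cx'],p['cy'],p['R'],p['t'])
    for q in('bush_a','seat','pointer','mark','button','plate','gauge','bottle','bracket','tin','scraper'):
        print(q,[(round(d['p'],2),[round(float(v)) for v in d['rect']]) for d in bot.boxes_of(q,p)][:5])
E
```

```text
pics
{'time': 0.0, 'tool_pos': array([ 136.35382756, -506.60391536,  251.05520119]), 'tcp_rot': array([-3.14009271e+00, -2.05588257e-04,  2.62784500e-01]), 'grip_width': 91.84328715537256} 25.0
scene 592.0492530003014 321.7872188950803 230.7613246297916 [[ 6.24772174e-01  7.80807096e-01  9.93422165e-05]
 [ 6.20268588e-01 -4.96238071e-01 -6.07465765e-01]
 [-4.74264282e-01  3.79589325e-01 -7.94345853e-01]] [-316.54025989 -279.20269391 1522.02349572]
bush_a [(0.85, [305, 180, 16, 19]), (0.82, [315, 218, 15, 22]), (0.79, [342, 198, 15, 21]), (0.57, [375, 189, 13, 22]), (0.56, [257, 211, 17, 20])]
seat [(0.8, [334, 293, 36, 34])]
pointer [(0.64, [334, 293, 31, 32]), (0.39, [326, 329, 195, 156])]
mark [(0.49, [386, 302, 14, 21]), (0.24, [207, 282, 26, 51])]
button [(0.73, [251, 255, 26, 36])]
plate [(0.7, [342, 209, 113, 69]), (0.34, [170, 425, 37, 40]), (0.33, [249, 255, 31, 33])]
gauge [(0.64, [325, 330, 189, 155]), (0.31, [342, 209, 110, 68])]
bottle [(0.77, [207, 280, 27, 44])]
bracket [(0.61, [249, 256, 30, 36])]
tin [(0.73, [172, 426, 40, 39])]
scraper [(0.77, [491, 183, 109, 69])]
top 598.967973651536 316.08761178680726 241.09789890691366 [[ 0.04319337 -0.99906494  0.00188921]
 [-0.97444882 -0.04254617 -0.22054325]
 [ 0.22041741  0.00768507 -0.97537537]] [ -17.2887438   538.40724791 1346.67904153]
bush_a [(0.73, [307, 286, 15, 16]), (0.72, [240, 274, 20, 17]), (0.69, [272, 281, 17, 16]), (0.44, [338, 326, 15, 19]), (0.43, [279, 331, 18, 16])]
seat [(0.89, [354, 207, 29, 25])]
pointer [(0.77, [354, 203, 24, 28])]
mark []
button [(0.57, [392, 205, 10, 10]), (0.33, [367, 198, 158, 60])]
plate [(0.79, [276, 283, 107, 47])]
gauge [(0.96, [366, 200, 155, 63])]
bottle [(0.97, [429, 281, 23, 24]), (0.62, [148, 220, 27, 113])]
bracket [(0.74, [376, 289, 29, 29])]
tin [(0.93, [506, 208, 28, 31])]
scraper [(0.8, [149, 217, 29, 112])]
```

Run:
```python
import cv2
a=cv2.imread('pics/top1.png')[150:360,200:467]; cv2.imwrite('pics/t1.png',cv2.resize(a,(800,629)[:2],interpolation=cv2.INTER_CUBIC)[:600])
a=cv2.imread('pics/scene1.png')[150:420,190:480]; cv2.imwrite('pics/s1.png',cv2.resize(a,(644,600),interpolation=cv2.INTER_CUBIC))
```

```text
(no output)
```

View pics/t1.png

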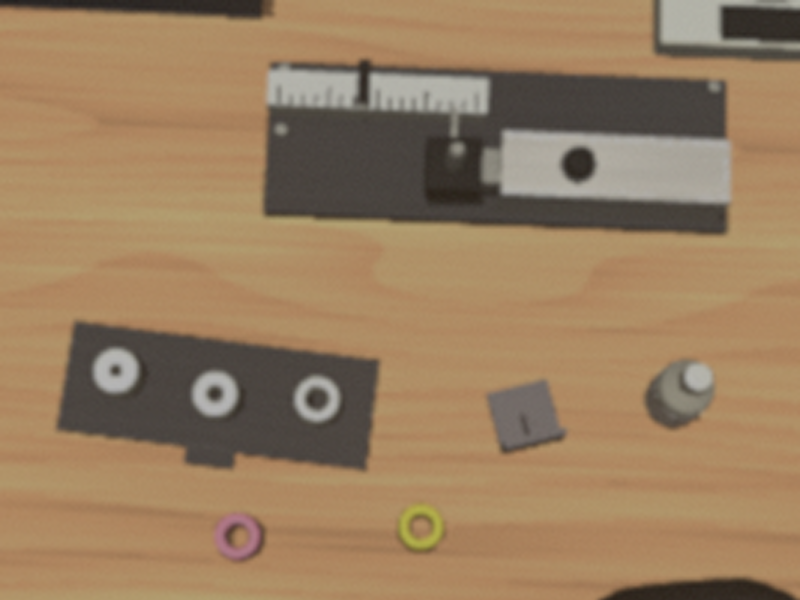

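View pics/s1.png

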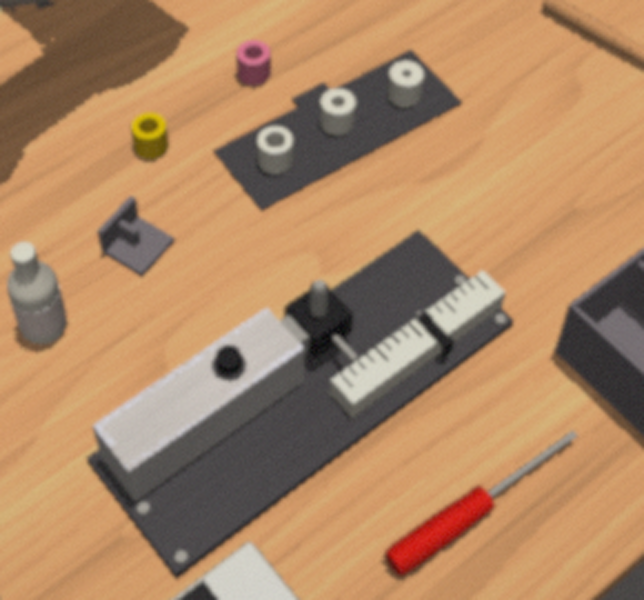

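Looking at the top crop, three white tubes stand on the plate at crop pixels (115,370), (214,394) and (317,399). The pink one (238,537) and yellow one (421,527) are look-alikes. The tube at (317,399) has the widest bore, so it fits bush_a; I'll confirm that enlarged while I fit the gauge pose.

```bash
cat > h.py <<'E'
import numpy as np
from scipy.optimize import least_squares
def proj(c,X):
    q=np.asarray(X)@c['R'].T+c['t']; return np.array([c['fx']*q[...,0]/q[...,2]+c['cx'],c['fy']*q[...,1]/q[...,2]+c['cy']]).T
def ray(c,uv,z):
    d=c['R'].T@np.array([(uv[0]-c['cx'])/c['fx'],(uv[1]-c['cy'])/c['fy'],1.]); o=-c['R'].T@c['t']
    return o+d*(z-o[2])/d[2]
def g2w(g,P):
    P=np.atleast_2d(P).astype(float); c,s=np.cos(g[2]),np.sin(g[2])
    return np.c_[g[0]+c*P[:,0]-s*P[:,1],g[1]+s*P[:,0]+c*P[:,1],P[:,2]]
E
python3 - <<'E'
from plant import bot
import cv2,numpy as np
from h import *
T=bot.capture('top');S=bot.capture('scene')
ft=lambda u,v:(200+(u+.5)/2.996-.5,150+(v+.5)/2.996-.5)
fs=lambda u,v:(190+(u+.5)/2.2207-.5,150+(v+.5)/2.222-.5)
obs=[(T,ft(578,164),(-60,0,87)),(T,ft(457,148),(37,0,102)),(T,ft(502,130),(0,-26,70)),(T,ft(502,196),(0,26,70)),(T,ft(729,139),(-180,-26,70)),(T,ft(729,203),(-180,26,70)),(T,ft(267,105),(190,-50,38)),
(S,fs(229,356),(-60,0,87)),(S,fs(319,286),(37,0,102)),(S,fs(268,311),(0,26,70)),(S,fs(304,349),(0,-26,70)),(S,fs(96,430),(-180,26,70)),(S,fs(128,470),(-180,-26,70))]
f=lambda g:np.concatenate([proj(c,g2w(g,P))[0]-uv for c,uv,P in obs])
r=least_squares(f,[500,-100,1.57],x_scale=[100,100,1],loss='soft_l1');g=r.x
print('gauge',g);print(f(g).reshape(-1,2).round(1).tolist())
def togg(w): c,s=np.cos(g[2]),np.sin(g[2]);d=w[:2]-g[:2];return [c*d[0]+s*d[1],-s*d[0]+c*d[1]]
for n,c,uv in(('T',T,ft(363,103)),('S',S,fs(424,319))): print('mark',n,togg(ray(c,uv,43.5)))
for n,c,uv in(('T',T,ft(454,115)),('S',S,fs(354,355))): print('pointer',n,togg(ray(c,uv,46)))
for u in((115,370),(214,394),(317,399)): print('bushT',ray(T,ft(*u),38).round(1))
for u in((275,136),(338,99),(406,73)): print('bushS',ray(S,fs(*u),38).round(1))
print('bracket',ray(T,ft(525,415),10).round(),'bottle',ray(T,ft(697,378),120).round())
print('seat',g2w(g,[[37,0,62],[-60,0,87]]))
a=T['color'][262:300,225:325,::-1];b=S['color'][165:235,290:400,::-1]
cv2.imwrite('pics/conf.png',np.vstack([cv2.resize(a,(700,266),interpolation=3),cv2.resize(b,(700,330),interpolation=3)]))
E
```

```text
gauge [ 633.19119848 -110.3165534     1.57406518]
[[0.7, -2.1], [-0.0, -0.3], [-0.0, -0.2], [-0.5, -1.2], [0.0, -0.3], [0.2, -0.5], [-0.4, -0.4], [-0.3, -0.1], [-0.0, -0.9], [-0.8, -1.8], [0.1, -0.5], [-1.8, -2.0], [0.1, 0.9]]
mark T [np.float64(111.00573995654808), np.float64(-52.05850633867308)]
mark S [np.float64(110.61964145610456), np.float64(-57.82816288564359)]
pointer T [np.float64(37.114144526671595), np.float64(-44.063598799342294)]
pointer S [np.float64(37.964493011014234), np.float64(-47.72963041061335)]
bushT [458.2 186.7  38. ]
bushT [442.5 107.8  38. ]
bushT [442.1  26.8  38. ]
bushS [441.   29.5  38. ]
bushS [442.9 108.7  38. ]
bushS [459.3 185.5  38. ]
bracket [ 441. -139.   10.] bottle [ 457. -255.  120.]
seat [[ 633.07025099  -73.31675108   62.        ]
 [ 633.38732953 -170.31623283   87.        ]]
```

View pics/conf.png

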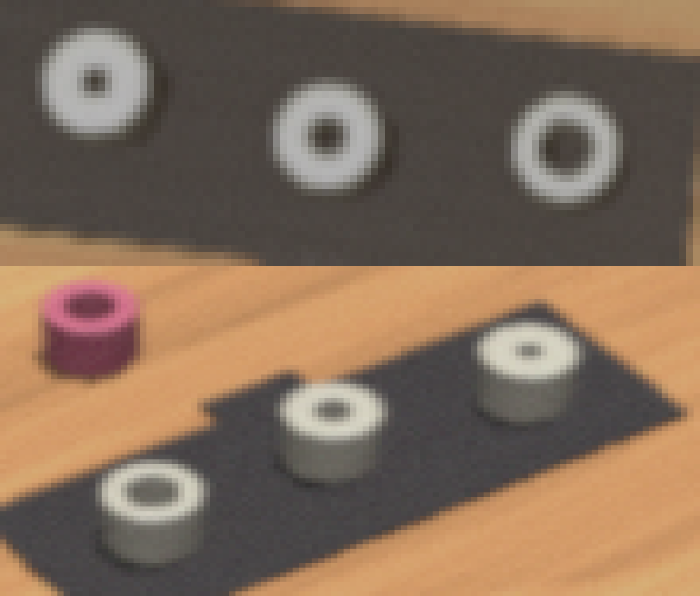

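Both views agree: the right-hand bush in the top view, bottom-left in the scene crop, has the largest bore. It is bush_a, at about world (441.5, 28). The marker sits at about 73.7 mm of arm travel. Starting the move towards the bush.

>>> {"fn": "step_arm", "kwargs": {
  "deltas": [
    [25.5,-25.5,0,0,0,-0.12],
    [51,-51,0,0,0,-0.24],
    [76.5,-76.5,0,0,0,-0.36],
    [102,-102,0,0,0,-0.48],
    [127.5,-127.5,0,0,0,-0.6]
  ],
  "fingers": 60
}}

```text
time: 1.72
tool_pos: [226.8, -349.2, 251.7]
tcp_rot: [3.141, 0.0, 0.868]
contact_force: [0.3, 0.5, -1.2]
grip_width: 63.4
```

```bash
cat >> h.py <<'E'
from scipy.spatial.transform import Rotation as Ro
def delta(cur,yaw,tgt,tyaw):
    "tool-axis shift and turn from commanded pose (pointing down) to target"
    R=Ro.from_euler('xyz',[np.pi,0,yaw]);R2=Ro.from_euler('xyz',[np.pi,0,tyaw])
    return R.inv().apply(np.array(tgt)-cur).round(1),(R.inv()*R2).as_rotvec().round(3)
E
python3 - <<'E'
from plant import bot
from h import *
o=bot.get_obs();print(o['tool_pos'],o['tcp_rot'],o['time'])
print(delta([226.4,-350.7,251.7],.8628,[442,27.5,200],np.pi/2))
E
```

```text
[ 226.84671079 -349.23631569  251.7405117 ] [3.14129811e+00 7.93557761e-05 8.68143783e-01] 1.7167
(array([427.5, -82.2,  51.7]), array([ 0.   ,  0.   , -0.708]))
```

>>> {"fn": "step_arm", "kwargs": {
  "deltas": [
    [39,-8,0,0,0,-0.12],
    [78,-16,0,0,0,-0.24],
    [117,-24,0,0,0,-0.36],
    [156,-32,0,0,0,-0.48],
    [195,-40,0,0,0,-0.6]
  ]
}}

```text
time: 2.13
tool_pos: [323.3, -174.9, 252.0]
tcp_rot: [3.141, 0.001, 1.468]
contact_force: [0.5, -1.0, 0.6]
grip_width: 60.0
```

Run:
```python
from h import *
R=Ro.from_euler('xyz',[np.pi,0,.8628]); c=np.array([226.4,-350.7,251.7])+R.apply([195,-40,0]);print(c)
print(delta(c,1.4628,[442,27.5,120],np.pi/2))
```

```text
[ 322.82436948 -176.55253097  251.7       ]
(array([215.7,  96.5, 131.7]), array([ 0.   ,  0.   , -0.108]))
```

>>> {"fn": "step_arm", "kwargs": {
  "deltas": [
    [36,16,10,0,0,-0.108],
    [72,32,20,0,0,-0.108],
    [108,48,30,0,0,-0.108],
    [144,64,40,0,0,-0.108],
    [180,80,50,0,0,-0.108]
  ]
}}

```text
time: 2.55
tool_pos: [422.5, -4.3, 201.5]
tcp_rot: [3.141, 0.0, 1.571]
contact_force: [-0.3, -0.5, 0.4]
grip_width: 60.2
```

Run:
```python
from h import *
R=Ro.from_euler('xyz',[np.pi,0,1.4628]); c=np.array([322.824,-176.553,251.7])+R.apply([180,80,50]);print(c)
print(delta(c,np.pi/2,[442,27.5,120],np.pi/2))
```

```text
[421.75949834  -6.22459025 201.7       ]
(array([33.7, 20.2, 81.7]), array([0., 0., 0.]))
```

>>> {"fn": "step_arm", "kwargs": {
  "deltas": [
    [12,8,30,0,0,0],
    [24,15,60,0,0,0],
    [33.7,20.2,82,0,0,0],
    [33.7,20.2,82,0,0,0],
    [33.7,20.2,82,0,0,0]
  ]
}}

```text
time: 2.97
tool_pos: [441.5, 27.7, 119.2]
tcp_rot: [-3.139, -0.0, 1.572]
contact_force: [-0.1, 0.1, 0.5]
grip_width: 60.0
```

Run:
```python
from plant import bot
import cv2
print(bot.get_obs()['tool_pos'])
ims=[cv2.resize(bot.capture(n)['color'][a:a+100,b:b+130,::-1],(390,300),interpolation=3) for n,a,b in(('top',220,240),('scene',130,255))]
cv2.imwrite('pics/above.png',cv2.hconcat(ims))
```

```text
[441.45879156  27.71032762 119.17907678]
```

View pics/above.png

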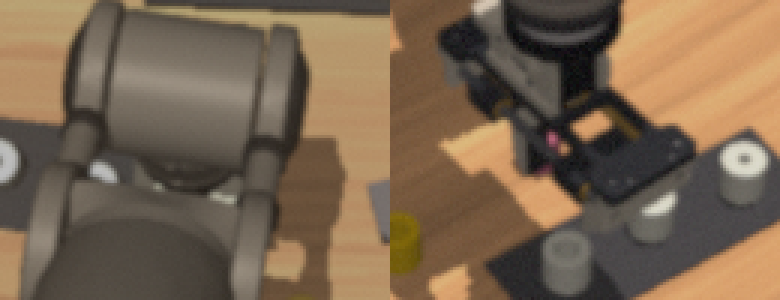

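The gripper is above bush_a, which shows at crop pixel (566,255) with the other two to its right. Descending and gripping.

>>> {"fn": "step_arm", "kwargs": {
  "deltas": [
    [0,0,25,0,0,0],
    [0,0,50,0,0,0],
    [0,0,70,0,0,0],
    [0,0,86,0,0,0],
    [0,0,86,0,0,0]
  ]
}}

```text
time: 3.48
tool_pos: [441.4, 26.6, 33.0]
tcp_rot: [-3.14, -0.0, 1.569]
contact_force: [-0.8, -1.1, 0.4]
grip_width: 60.2
```

>>> {"fn": "step_arm", "kwargs": {
  "deltas": [
    [0,0,0,0,0,0],
    [0,0,0,0,0,0],
    [0,0,0,0,0,0],
    [0,0,0,0,0,0],
    [0,0,0,0,0,0]
  ],
  "fingers": 20
}}

```text
time: 3.9
tool_pos: [442.7, 27.3, 34.8]
tcp_rot: [3.139, 0.0, 1.571]
contact_force: [-1.4, 0.7, 7.6]
grip_width: 34.8
```

>>> {"fn": "step_arm", "kwargs": {
  "deltas": [
    [0,0,0,0,0,0],
    [0,0,0,0,0,0],
    [0,0,0,0,0,0],
    [0,0,0,0,0,0]
  ]
}}

```text
time: 4.23
tool_pos: [442.7, 27.3, 34.8]
tcp_rot: [3.139, 0.0, 1.571]
contact_force: [-0.7, -1.5, 7.6]
grip_width: 34.7
```

>>> {"fn": "step_arm", "kwargs": {
  "deltas": [
    [0,0,-15,0,0,0],
    [0,0,-40,0,0,0],
    [0,0,-75,0,0,0],
    [0,0,-110,0,0,0],
    [0,0,-110,0,0,0]
  ]
}}

```text
time: 4.65
tool_pos: [445.2, 27.2, 149.6]
tcp_rot: [3.13, 0.001, 1.571]
contact_force: [1.7, 0.1, 0.6]
grip_width: 35.1
```

Run:
```python
from plant import bot
import cv2
from h import *
o=bot.get_obs();print(o['tool_pos'],o['tcp_rot'],o['contact_force'],o['grip_width'])
p=bot.capture('scene');u,v=proj(p,o['tool_pos']).round().astype(int);print(u,v)
cv2.imwrite('pics/held.png',cv2.resize(p['color'][v-30:v+70,u-65:u+65,::-1],(780,600),interpolation=3))
```

```text
[445.2378761   27.21766005 149.59754752] [3.13038682e+00 1.29510230e-03 1.57109288e+00] [1.66426357 0.0553805  0.59146893] 35.14553313509324
313 178
```

View pics/held.png

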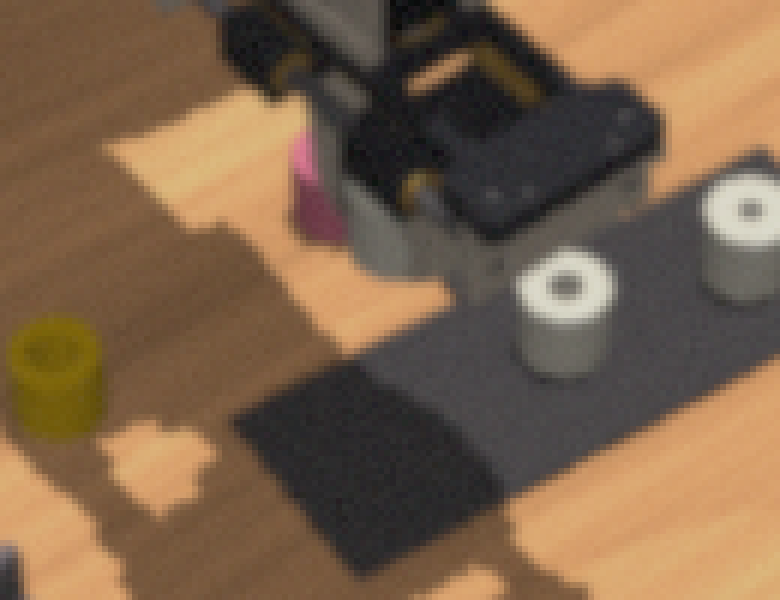

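Bush_a has left the plate and is held at crop pixel (400,250). The 13 mm and 9 mm bushes are still standing on the plate. Moving to the post.

>>> {"fn": "step_arm", "kwargs": {
  "deltas": [
    [-17,33,-6,0,0,0],
    [-34,66,-12,0,0,0],
    [-51,99,-12,0,0,0],
    [-68,132,-12,0,0,0],
    [-85,165,-12,0,0,0]
  ]
}}

```text
time: 5.12
tool_pos: [607.8, -58.3, 154.5]
tcp_rot: [-3.14, -0.0, 1.571]
contact_force: [1.4, 0.7, 0.4]
grip_width: 34.6
```

>>> {"fn": "step_arm", "kwargs": {
  "deltas": [
    [-10,16,0,0,0,0],
    [-15,24,0,0,0,0],
    [-15,24,0,0,0,0],
    [-15,24,0,0,0,0],
    [-15,24,0,0,0,0]
  ]
}}

```text
time: 5.53
tool_pos: [629.9, -71.9, 154.8]
tcp_rot: [-3.139, -0.001, 1.571]
contact_force: [-0.9, -0.2, -0.1]
grip_width: 34.5
```

Run:
```python
from plant import bot
import cv2
from h import *
o=bot.get_obs();print(o['tool_pos'],o['tcp_rot'],o['contact_force'],o['grip_width'])
p=bot.capture('scene');u,v=proj(p,o['tool_pos']).round().astype(int);print(u,v)
cv2.imwrite('pics/post.png',cv2.resize(p['color'][v-20:v+80,u-65:u+65,::-1],(780,600),interpolation=3))
```

```text
[629.85332725 -71.93183645 154.80581688] [-3.13938237e+00 -5.44367600e-04  1.57110052e+00] [-0.94169257 -0.1821671  -0.07509835] 34.5039495075813
333 260
```

View pics/post.png

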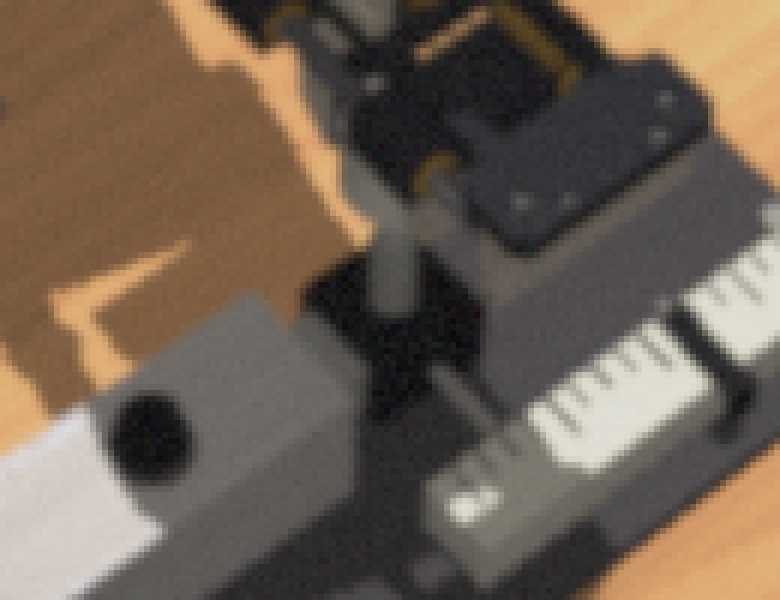

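The bush hangs over the post, which stands at crop (395,280). The button and marker are clear of the gripper. I'll shift the last few mm and descend slowly, watching the force.

>>> {"fn": "step_arm", "kwargs": {
  "deltas": [
    [-1,2.5,0,0,0,0],
    [-1,2.5,10,0,0,0],
    [-1,2.5,20,0,0,0],
    [-1,2.5,26,0,0,0],
    [-1,2.5,32,0,0,0]
  ]
}}

```text
time: 6.0
tool_pos: [632.8, -73.3, 122.2]
tcp_rot: [-3.14, -0.0, 1.571]
contact_force: [0.1, 0.2, -0.8]
grip_width: 34.5
```

>>> {"fn": "step_arm", "kwargs": {
  "deltas": [
    [0,0,7,0,0,0],
    [0,0,14,0,0,0],
    [0,0,20,0,0,0],
    [0,0,26,0,0,0],
    [0,0,26,0,0,0]
  ]
}}

```text
time: 6.42
tool_pos: [632.7, -73.4, 96.1]
tcp_rot: [-3.139, -0.001, 1.571]
contact_force: [-0.2, 0.4, -0.0]
grip_width: 35.0
```

>>> {"fn": "step_arm", "kwargs": {
  "deltas": [
    [0,0,1.5,0,0,0],
    [0,0,3,0,0,0],
    [0,0,4,0,0,0],
    [0,0,5,0,0,0],
    [0,0,5,0,0,0]
  ]
}}

```text
time: 6.83
tool_pos: [633.4, -73.6, 92.9]
tcp_rot: [-3.142, 0.0, 1.571]
contact_force: [-1.0, 0.2, 0.8]
grip_width: 34.6
```

>>> {"fn": "step_arm", "kwargs": {
  "deltas": [
    [0,0,1,0,0,0],
    [0,0,2,0,0,0],
    [0,0,3,0,0,0],
    [0,0,3,0,0,0]
  ]
}}

```text
time: 7.17
tool_pos: [633.5, -73.6, 92.7]
tcp_rot: [3.14, 0.001, 1.571]
contact_force: [-9.1, 1.5, 17.8]
grip_width: 34.8
```

It stops at z = 92.7, which matches the bush seated at 92.8, with 18 N of push. It is home. Releasing and rising.

>>> {"fn": "step_arm", "kwargs": {
  "deltas": [
    [0,0,-3,0,0,0],
    [0,0,-3,0,0,0],
    [0,0,-3,0,0,0],
    [0,0,-3,0,0,0],
    [0,0,-3,0,0,0]
  ],
  "fingers": 60
}}

```text
time: 7.58
tool_pos: [633.4, -73.5, 92.2]
tcp_rot: [-3.141, -0.0, 1.571]
contact_force: [0.1, -1.1, -0.3]
grip_width: 59.5
```

>>> {"fn": "step_arm", "kwargs": {
  "deltas": [
    [0,0,-10,0,0,0],
    [0,0,-25,0,0,0],
    [0,0,-40,0,0,0],
    [-30,0,-60,0,0,0],
    [-70,0,-60,0,0,0]
  ]
}}

```text
time: 8.0
tool_pos: [635.7, -141.9, 157.8]
tcp_rot: [3.135, 0.002, 1.576]
contact_force: [0.6, -0.7, 1.0]
grip_width: 60.0
```

>>> {"fn": "step_arm", "kwargs": {
  "deltas": [
    [-27,0,0,0,0,0],
    [-27,0,0,0,0,0],
    [-27,0,0,0,0,0],
    [-27,0,0,0,0,0],
    [-27,0,0,0,0,0]
  ],
  "fingers": 0
}}

```text
time: 8.42
tool_pos: [633.5, -169.3, 152.7]
tcp_rot: [-3.141, -0.0, 1.572]
contact_force: [-1.1, 0.5, -0.1]
grip_width: 31.0
```

Run:
```python
from plant import bot
import cv2
from h import *
o=bot.get_obs();print(o['tool_pos'],o['tcp_rot'],o['contact_force'],o['grip_width'])
p=bot.capture('scene')
cv2.imwrite('pics/btn.png',cv2.resize(p['color'][195:345,200:400,::-1],(800,600),interpolation=3))
```

```text
[ 633.49102994 -169.30087623  152.74307116] [-3.14124306e+00 -4.42911835e-04  1.57194408e+00] [-1.09573375  0.45354757 -0.08149017] 30.99280697987258
```

View pics/btn.png

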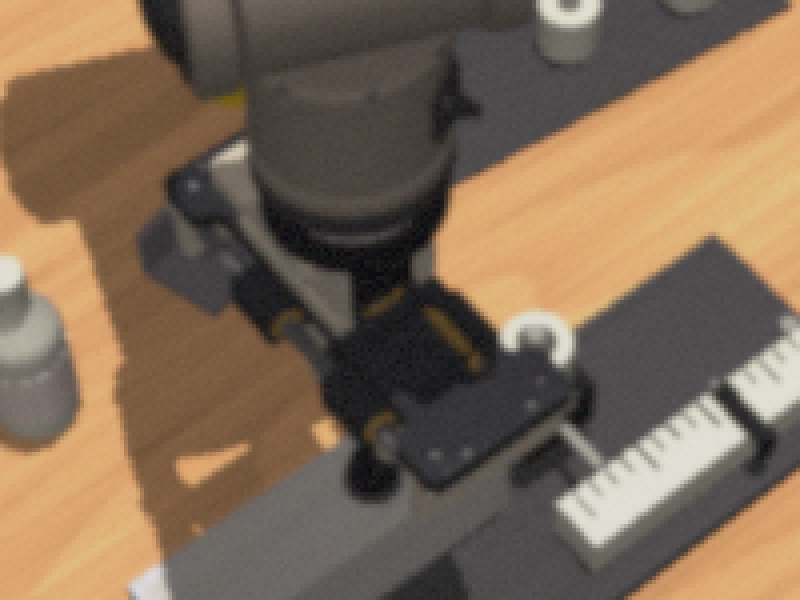

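The bush sits around the post with its top just visible at crop (540,340). The button is below the jaws at (372,475), and the bottle and bracket look untouched. Finishing the finger close, then pressing.

>>> {"fn": "step_arm", "kwargs": {
  "deltas": [
    [-1,0,10,0,0,0],
    [-1,0,20,0,0,0],
    [-1,0,30,0,0,0],
    [-1,0,32,0,0,0],
    [-1,0,32,0,0,0]
  ]
}}

```text
time: 8.88
tool_pos: [632.7, -171.1, 118.8]
tcp_rot: [-3.139, -0.001, 1.571]
contact_force: [-0.1, -0.3, 0.6]
grip_width: 0.3
```

>>> {"fn": "step_arm", "kwargs": {
  "deltas": [
    [0,0,3,0,0,0],
    [0,0,6,0,0,0],
    [0,0,8,0,0,0],
    [0,0,10,0,0,0],
    [0,0,10,0,0,0]
  ]
}}

```text
time: 9.3
tool_pos: [633.6, -171.6, 110.8]
tcp_rot: [3.141, 0.0, 1.571]
contact_force: [0.0, -0.5, 0.3]
grip_width: 0.5
```

>>> {"fn": "step_arm", "kwargs": {
  "deltas": [
    [0,0,2,0,0,0],
    [0,0,3.5,0,0,0],
    [0,0,5,0,0,0],
    [0,0,6.5,0,0,0],
    [0,0,6.5,0,0,0]
  ]
}}

```text
time: 9.72
tool_pos: [633.6, -171.7, 104.3]
tcp_rot: [3.141, 0.0, 1.571]
contact_force: [-0.5, 1.0, 3.4]
grip_width: 0.1
```

>>> {"fn": "step_arm", "kwargs": {
  "deltas": [
    [0,0,1,0,0,0],
    [0,0,2,0,0,0],
    [0,0,3,0,0,0],
    [0,0,3,0,0,0]
  ]
}}

```text
time: 10.05
tool_pos: [633.7, -171.7, 104.1]
tcp_rot: [3.14, 0.001, 1.571]
contact_force: [-6.9, 0.8, 19.3]
grip_width: 0.4
```

The button is bottomed: the fingertips are at 79.1 mm, which is 8 mm down, against a 19 N stop. Going back to the bush.

>>> {"fn": "step_arm", "kwargs": {
  "deltas": [
    [0,0,-20,0,0,0],
    [0,0,-50,0,0,0],
    [30,0,-60,0,0,0],
    [65,0,-60,0,0,0],
    [98,0,-60,0,0,0]
  ],
  "fingers": 60
}}

```text
time: 10.47
tool_pos: [633.7, -73.0, 161.8]
tcp_rot: [3.14, 0.0, 1.569]
contact_force: [-0.0, -0.7, -1.2]
grip_width: 29.1
```

>>> {"fn": "step_arm", "kwargs": {
  "deltas": [
    [0,0,0,0,0,0],
    [0,0,0,0,0,0],
    [0,0,0,0,0,0],
    [0,0,0,0,0,0]
  ]
}}

```text
time: 10.8
tool_pos: [633.4, -74.7, 160.7]
tcp_rot: [-3.141, 0.0, 1.57]
contact_force: [-0.8, -0.4, -0.2]
grip_width: 56.0
```

>>> {"fn": "step_arm", "kwargs": {
  "deltas": [
    [1,0,25,0,0,0],
    [1,0,45,0,0,0],
    [1,0,58,0,0,0],
    [1,0,66,0,0,0],
    [1,0,66,0,0,0]
  ]
}}

```text
time: 11.22
tool_pos: [632.4, -73.5, 93.0]
tcp_rot: [-3.138, -0.001, 1.569]
contact_force: [-0.9, -0.3, 0.4]
grip_width: 59.9
```

>>> {"fn": "step_arm", "kwargs": {
  "deltas": [
    [0,0,0,0,0,0],
    [0,0,0,0,0,0],
    [0,0,0,0,0,0],
    [0,0,0,0,0,0],
    [0,0,0,0,0,0]
  ],
  "fingers": 20
}}

```text
time: 11.63
tool_pos: [633.5, -72.8, 96.2]
tcp_rot: [3.141, 0.001, 1.571]
contact_force: [-2.4, -0.7, 3.5]
grip_width: 34.3
```

>>> {"fn": "step_arm", "kwargs": {
  "deltas": [
    [0,0,0,0,0,0],
    [0,0,0,0,0,0],
    [0,0,0,0,0,0],
    [0,0,0,0,0,0]
  ]
}}

```text
time: 11.97
tool_pos: [633.5, -72.8, 96.1]
tcp_rot: [3.141, 0.001, 1.571]
contact_force: [-3.1, -1.4, 5.7]
grip_width: 34.3
```

>>> {"fn": "step_arm", "kwargs": {
  "deltas": [
    [5,0,0,0,0,0],
    [13,0,0,0,0,0],
    [21,0,0,0,0,0],
    [28,0,0,0,0,0],
    [35,0,0,0,0,0]
  ]
}}

```text
time: 12.38
tool_pos: [633.4, -38.8, 96.1]
tcp_rot: [3.141, 0.003, 1.571]
contact_force: [-3.7, -6.2, 6.4]
grip_width: 34.6
```

>>> {"fn": "step_arm", "kwargs": {
  "deltas": [
    [8,0,0,0,0,0],
    [16,0,0,0,0,0],
    [24,0,0,0,0,0],
    [31,0,0,0,0,0],
    [37,0,0,0,0,0]
  ]
}}

```text
time: 12.8
tool_pos: [633.4, -1.7, 96.1]
tcp_rot: [3.141, 0.003, 1.571]
contact_force: [-3.7, -6.0, 5.9]
grip_width: 34.9
```

>>> {"fn": "step_arm", "kwargs": {
  "deltas": [
    [0,0,0,0,0,0],
    [0,0,0,0,0,0],
    [0,0,0,0,0,0]
  ]
}}

```text
time: 13.05
tool_pos: [633.4, -1.6, 96.1]
tcp_rot: [3.141, 0.002, 1.571]
contact_force: [-3.6, -4.9, 6.3]
grip_width: 34.6
```

```bash
cat > look.py <<'E'
from plant import bot
import cv2,sys
from h import *
o=bot.get_obs();print(o['tool_pos'],o['tcp_rot'],o['contact_force'],o['grip_width'])
p=bot.capture('scene'); t=bot.capture('top')
a=cv2.resize(p['color'][260:335,325:425,::-1],(800,600),interpolation=3)
np.save('pics/s.npy',p['color']);np.save('pics/t.npy',t['color'])
cv2.imwrite(sys.argv[1],a)
E
python3 look.py pics/pull.png
```

```text
[633.40933368  -1.60406404  96.07747889] [3.14132496e+00 1.99544507e-03 1.57108525e+00] [-3.59312157 -4.85848997  6.30675476] 34.59602725076421
```

View pics/pull.png

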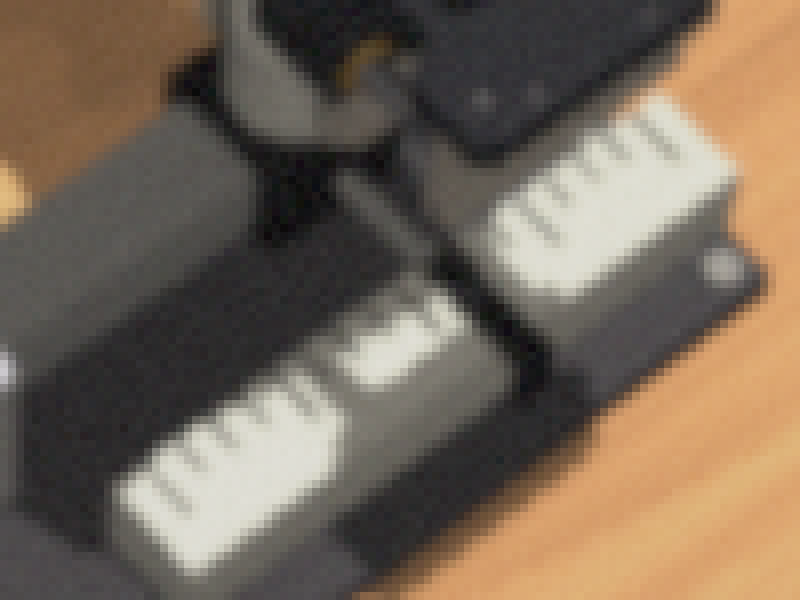

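The arm has followed; the pointer tip is at crop (435,258), close to the marker's end at (452,255). Now a finer measurement with an overlay.

Run:
```python
from plant import bot
from h import *
import cv2
g=[633.19,-110.32,1.57407]
out=[]
for n,f,(r,c,h,w) in(('scene','pics/s.npy',(276,366,36,48)),('top','pics/t.npy',(160,300,36,48))):
    p=bot.capture(n);im=p['color']
    k=16 if n=='scene' else 8
    a=cv2.resize(im[r:r+h,c:c+w,::-1],None,fx=k,fy=k,interpolation=cv2.INTER_CUBIC)
    a=cv2.convertScaleAbs(a,alpha=1.6,beta=10)
    def px(P): return [tuple(((q-[c,r]+.5)*k-.5).round().astype(int).tolist()) for q in proj(p,g2w(g,P))]
    for x in (106,111,116):
        q=px([[x,-50,43.5],[x,-86,43.5]]);cv2.line(a,*q,(0,0,255) if x==111 else (0,180,255),1)
    q=px([[111,-22,46],[111,-50,46]]);cv2.line(a,*q,(0,255,0),1)
    out.append(a)
cv2.imwrite('pics/ov.png',out[0])
# profile sampling: scene, perpendicular scans in gauge x
p=bot.capture('scene');gray=cv2.cvtColor(p['color'],cv2.COLOR_RGB2GRAY).astype(np.float32)
xs=np.arange(95,128,1.)
for y,z in((-28,46),(-34,46),(-40,46),(-45,46),(-52,43.5),(-58,43.5),(-64,43.5),(-70,43.5),(-76,43.5)):
    q=proj(p,g2w(g,[[x,y,z] for x in xs])).astype(np.float32)
    print(y,cv2.remap(gray,q[:,0],q[:,1],1).ravel().round().astype(int).tolist())
```

```text
-28 [28, 28, 26, 24, 26, 32, 39, 50, 62, 72, 78, 81, 81, 76, 68, 58, 49, 39, 31, 27, 28, 31, 31, 31, 33, 37, 45, 54, 62, 69, 74, 73, 72]
-34 [44, 43, 44, 46, 47, 47, 48, 55, 63, 71, 78, 82, 82, 81, 79, 70, 62, 55, 48, 45, 45, 45, 46, 47, 47, 49, 56, 64, 72, 78, 81, 83, 86]
-40 [42, 43, 45, 46, 46, 46, 48, 55, 64, 72, 79, 85, 86, 85, 83, 73, 64, 56, 50, 47, 48, 50, 55, 63, 72, 79, 82, 87, 89, 89, 90, 91, 91]
-45 [44, 43, 44, 45, 47, 48, 51, 57, 65, 73, 79, 83, 88, 86, 80, 72, 63, 56, 53, 52, 54, 61, 69, 75, 81, 86, 89, 91, 93, 94, 94, 94, 94]
-52 [81, 82, 81, 80, 82, 85, 89, 86, 85, 82, 78, 76, 71, 68, 66, 64, 62, 59, 52, 46, 48, 55, 65, 78, 88, 94, 96, 98, 99, 99, 99, 100, 101]
-58 [118, 109, 101, 100, 106, 111, 115, 114, 108, 97, 83, 67, 50, 36, 28, 23, 22, 24, 26, 30, 40, 54, 71, 88, 103, 114, 124, 134, 152, 164, 171, 171, 172]
-64 [187, 171, 160, 157, 173, 189, 201, 194, 182, 158, 130, 100, 74, 52, 39, 32, 27, 25, 30, 40, 58, 77, 92, 104, 116, 126, 140, 157, 177, 192, 202, 209, 213]
-70 [199, 191, 189, 193, 193, 197, 197, 188, 169, 141, 112, 81, 58, 41, 32, 29, 27, 30, 35, 46, 62, 78, 94, 107, 117, 128, 142, 160, 181, 199, 209, 216, 220]
-76 [123, 123, 122, 120, 122, 121, 119, 114, 105, 91, 73, 56, 41, 27, 22, 22, 20, 22, 30, 45, 64, 84, 97, 109, 118, 126, 136, 147, 158, 172, 180, 186, 196]
```

View pics/ov.png

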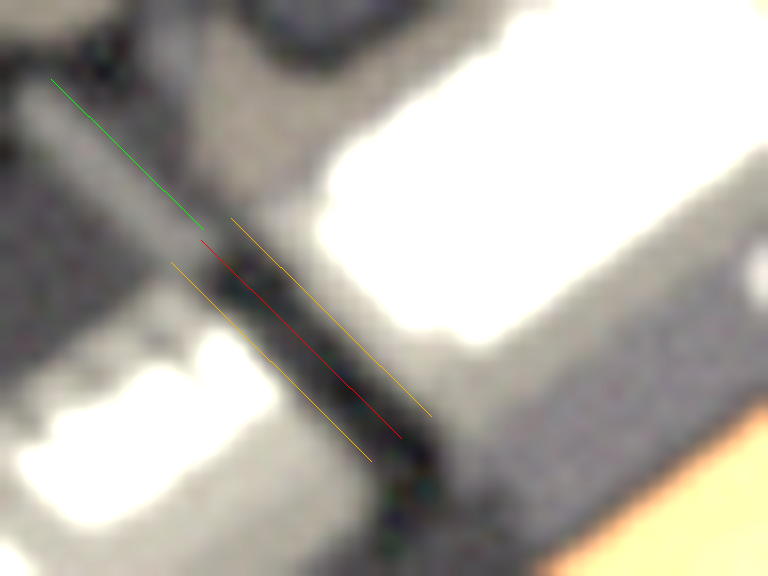

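The pointer's centre line reads about 108 in gauge x, against about 111 for the marker. I'll take the exact difference from the unobstructed starting pictures with subpixel profiles, where the arm was at 0.

Run:
```python
from plant import bot
from h import *
import cv2
g=[633.19,-110.32,1.57407]
for n in('top','scene'):
    p=bot.capture(n);gray=cv2.cvtColor(cv2.imread(f'pics/{n}1.png'),6).astype(np.float32)
    def prof(x0,ys,z):
        xs=np.arange(x0-14,x0+14.1,1.)
        v=np.mean([cv2.remap(gray,*[proj(p,g2w(g,[[x,y,z] for x in xs])).astype(np.float32)[:,i] for i in(0,1)],1).ravel() for y in ys],0)
        print(n,x0,ys[0],ys[-1],v.round().astype(int).tolist())
    prof(37,np.arange(-42,-27,2),46)
    prof(111,np.arange(-84,-80,1),43.5);prof(111,np.arange(-76,-55,2),43.5);prof(111,np.arange(-54,-50,1),43.5)
    if n=='scene':
        gray=cv2.cvtColor(np.load('pics/s.npy'),cv2.COLOR_RGB2GRAY).astype(np.float32); prof(108,np.arange(-42,-31,2),46)
```

```text
top 37 -42 -28 [67, 67, 67, 67, 67, 66, 67, 67, 72, 77, 87, 101, 115, 119, 124, 119, 109, 98, 87, 76, 72, 70, 68, 68, 68, 68, 68, 69, 69]
top 111 -84 -81 [87, 87, 86, 86, 86, 86, 83, 79, 75, 68, 62, 57, 51, 48, 47, 47, 50, 52, 60, 68, 75, 81, 87, 88, 88, 88, 89, 90, 88]
top 111 -76 -56 [168, 164, 161, 163, 165, 167, 167, 164, 148, 132, 111, 87, 68, 57, 48, 52, 59, 72, 92, 111, 128, 143, 156, 164, 170, 173, 175, 175, 175]
top 111 -54 -51 [157, 145, 141, 144, 147, 154, 161, 155, 143, 129, 110, 90, 83, 79, 78, 80, 81, 85, 90, 95, 102, 109, 125, 140, 153, 163, 172, 172, 172]
scene 37 -42 -28 [40, 42, 44, 45, 47, 47, 48, 52, 59, 72, 90, 110, 128, 140, 144, 139, 126, 109, 90, 75, 67, 65, 66, 67, 67, 68, 69, 70, 70]
scene 111 -84 -81 [154, 152, 149, 144, 137, 127, 113, 95, 76, 57, 45, 39, 38, 39, 40, 44, 55, 72, 91, 110, 126, 137, 143, 147, 147, 147, 148, 151, 154]
scene 111 -76 -56 [175, 178, 187, 195, 196, 189, 172, 146, 117, 88, 64, 49, 41, 40, 40, 44, 54, 72, 98, 126, 154, 177, 193, 203, 208, 209, 209, 208, 204]
scene 111 -54 -51 [131, 132, 140, 150, 156, 155, 148, 135, 120, 105, 93, 85, 81, 79, 78, 76, 74, 75, 80, 94, 112, 131, 145, 153, 156, 157, 157, 156, 154]
scene 108 -42 -32 [43, 43, 43, 43, 45, 45, 47, 51, 57, 64, 72, 78, 83, 84, 83, 79, 71, 63, 54, 48, 45, 45, 46, 49, 54, 59, 65, 71, 76]
```

Marker value: top view 74.2 to 74.6, scene view about 73.3, so I take 73.8 mm. By the same scene method the arm stands at 70.2 mm now, so I draw it 3.6 mm more.

>>> {"fn": "step_arm", "kwargs": {
  "deltas": [
    [1.2,0,0,0,0,0],
    [2.4,0,0,0,0,0],
    [3.6,0,0,0,0,0],
    [3.6,0,0,0,0,0],
    [3.6,0,0,0,0,0]
  ]
}}

```text
time: 13.82
tool_pos: [633.4, 1.8, 96.1]
tcp_rot: [3.141, 0.002, 1.571]
contact_force: [-3.6, -5.2, 5.4]
grip_width: 34.7
```

Run:
```python
from plant import bot
from h import *
import cv2
g=[633.19,-110.32,1.57407]
o=bot.get_obs();print(o['tool_pos'],o['contact_force'],o['grip_width'],o['time'])
p=bot.capture('scene');S=p['color'];gray=cv2.cvtColor(S,cv2.COLOR_RGB2GRAY).astype(np.float32)
old=cv2.cvtColor(cv2.imread('pics/scene1.png'),6).astype(np.float32)
def prof(gray,x0,ys,z):
    xs=np.arange(x0-14,x0+14.1,1.)
    return np.mean([cv2.remap(gray,*[proj(p,g2w(g,[[x,y,z] for x in xs])).astype(np.float32)[:,i] for i in(0,1)],1).ravel() for y in ys],0).round().astype(int).tolist()
print(prof(gray,111,np.arange(-42,-31,2),46));print(prof(gray,111,np.arange(-76,-55,2),43.5))
a=cv2.resize(S[272:317,361:421,::-1],(780,585),interpolation=3)
cv2.imwrite('pics/fin.png',cv2.convertScaleAbs(a,alpha=1.7,beta=10))
```

```text
[633.42367151   1.76617218  96.11345657] [-3.58884401 -5.22754463  5.44419259] 34.68509524530842 13.8167
[43, 43, 44, 45, 44, 44, 45, 48, 53, 59, 67, 74, 80, 83, 83, 80, 74, 67, 58, 52, 48, 46, 46, 48, 51, 56, 62, 68, 73]
[147, 151, 158, 165, 167, 160, 146, 124, 99, 75, 54, 41, 33, 31, 30, 31, 35, 44, 57, 72, 87, 101, 110, 116, 119, 119, 120, 122, 126]
```

View pics/fin.png

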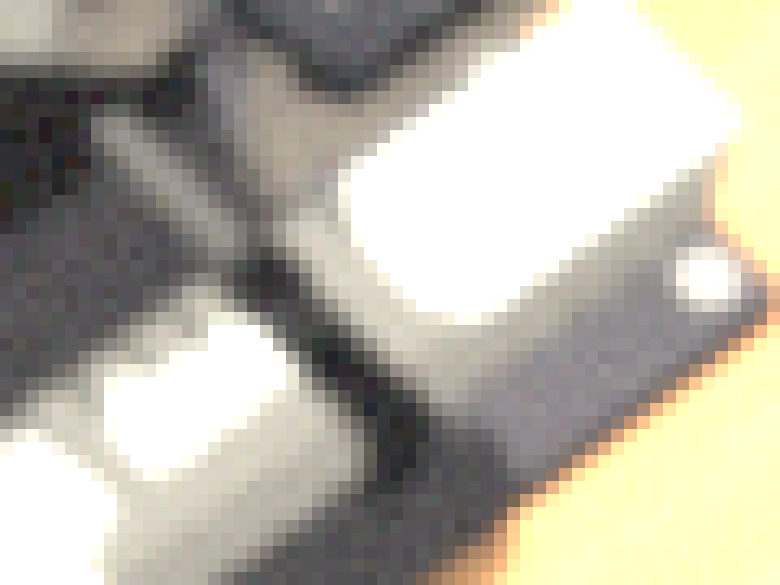

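The picture shows the pointer (crop 100,125 to 240,235) running straight into the marker band (265,270 to 400,440). Profile centres are 110.5 for the pointer and 110.6 for the marker, and the marker's edge has not moved since the start. Handing in.

```bash
python3 -c "
from plant import bot
o=bot.get_obs();print(o['tool_pos'],o['grip_width'],o['time']);print(bot.close_job())"
```

```text
[633.43387265   1.75270571  96.12590004] 34.375643877424324 13.8667
the job is handed in; nothing more can be done
None
```

I put the 19 mm bore bush on the post and pressed the lock button right down. I then drew the arm out by the bush to the marker and handed the job in while still holding it there, at 13.9 s of the 54 s allowed.

- **Bush:** it stopped at the height expected for fully home (92.7 mm against 92.8 mm) with 18 N of push.
- **Lock button:** it went down 8 mm to a 19 N stop, and the arm then slid freely.
- **Pointer against marker:** in the last picture the pointer is at 110.5 mm and the marker at 110.6 mm along the gauge. The marker's edge has not moved since the start.
- **Other things:** the two other bushes were still on the plate after I lifted bush_a. The bottle and bracket looked untouched when I pressed the button. I took no closing picture of the jar or scraper.

**Checks that disagreed:**
- The starting pictures put the marker at about 74.2–74.6 mm of arm travel from above and about 73.3 mm from the side. I aimed for 73.8 mm, and the final measure gives about 73.7 mm, so the pointer could be up to about 1 mm off.
- The gripper read 34.4–35.1 mm on the 36 mm bush, and the tool rode up about 2 mm each time it gripped. The bush held without slipping.

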